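Put the scoop away under the stayed lid

ROBOT

A 6-joint arm with a two-finger parallel gripper is mounted at the origin on the work surface. World frame = base frame: x ahead of the robot, y to its left, z up, the work surface at z = 0. Lengths are in m, angles in degrees, forces in N, time in s.
With the tool pointing down it reaches from about 0.2 to 0.875 m from the base axis. Payload 3.4 kg.
Tool frame: the origin (TCP) lies midway between the tips of the shut fingers; the grasp point (between the pads) lies 19 mm behind it; z points along the fingers, y is the line along which they close (so a half turn about z gives the same grasp; the last joint's range is limited). The gripper opens to 94 mm and grips with 3 to 60 N. Pads are 16 mm wide; open, the fingers measure 119 mm over their backs; the gripper's body (75 mm by 177 mm) begins 78 mm behind the grasp point.
Start: joints at [59.187, 15.808, 86.224, -0, 77.962, -6.933], TCP at [0.233, 0.526, 0.205] pointing down, gripper open.
Joint ranges: [-165.64, 165.64], [-43.16, 119.46], [12.63, 154.43], [-67.54, 247.53], [6.08, 155.33], [-154.97, 154.97]. Speed limits (degrees/s): [147.25, 147.25, 180, 180, 180, 180].

INTERFACE

Orientations are given as [roll, pitch, yaw] about the fixed x, y, z axes, in that order (R = Rz(yaw) Ry(pitch) Rx(roll)).
In Python, from plant import arm gives the robot as it stands. The module is installed in compiled form; this text tells all that it offers.
- The arm moves only by the shell command python3 -m creep 'ROWS' [FORCE]. ROWS is JSON, a list that holds one entry, the list of rows, each a list of 5 numbers: the shift along the tool's x, y, z in mm, then the turn about the tool's z in rad, then the opening in per cent of the stroke, from 0 (shut) to 100 (fully open). A call has 1 to 10 rows; each row is the pose to reach, as a shift and turn from the pose commanded when the call began, along the tool's axes at that moment; what a row does not reach only later rows make up. A row lasts 1/8 s, in which the tool goes at most 62.5 mm and 10.7 degrees, less where a joint would pass 70% of its speed; a pose out of reach is approached as far as the arm can. A call with a gripper value outside its range is refused whole. The fingers move at their own pace and stop on an object; FORCE is the grip in N (left out, the last holds). Time passes only in rows, so rows that repeat a pose let the fingers close. It gives the time, the measured TCP pose, the force, the opening and the grip force at its end, in the units of the state.
- arm.read_state(): the state, without advancing time (a new reading comes with each control period).
- arm.snapshot(name): name is "side" or "top" or "wrist"; returns the picture (400x640x3 uint8, red, green, blue); there is no depth.
- arm.camera_info(name): a dict with "fx", "fy", "cx", "cy" (pixels), "R" (3x3) and "t" (3): a world point X has camera coordinates R X + t. Camera axes: x right, y down, z forward; pixel columns grow to the right and rows downward; lengths in m; the calibration is good to about 2 mm. A picture is of the moment at which its call begins: read the wrist's pose just before it. camera_info takes no time and is no camera call; for the wrist camera it gives the pose at the moment of the call.
- arm.hand_in(): hands the job in; it is judged then, once.
The state is a dict: "t": time; "qpos": joint angles; "joint_vel": joint speeds; "tau": joint torques, N m; "tool_pos": TCP position; "eef_rot": TCP orientation; "wrist_force": force on the tool from outside, world axes, zero at the start; "moment": the same for the moment, N m; "width": finger opening in m; "gripper_force": force on a finger pad.
Only numpy, scipy, OpenCV 4.12 (cv2) and the standard library are available. Lean on these libraries where they do the work, as an engineer would, in place of code of your own. Each camera call takes 0.05 s, during which the arm holds its last target. There are 200 camera calls.

TASK

Put the lime scoop away in the red lidded box: raise the lid until the folding stay at its side locks over, feeling for the end so as not to wrench the stay, and put the scoop inside. Then break the stay at its yellow knob and lower the lid all the way shut without letting it drop. Leave the other things on the cart where they are.

Things in the scene. Friction and masses are not known exactly. Their poses are not given: they have to be found in the camera images.
- bin: Red painted steel box, 165 (x) x 240 (y) x 120 mm high, fixed on the cart; walls and floor 4 mm. Origin: centre of its underside; z up, -x its front (towards the robot), +y its left side, where the stay is. The lid's hinge line runs along y at (82.5, y, 124) mm in this frame.
- lid (a joint): Angle of the red lid (248 wide, 169 deep, 8 mm thick, 0.38 to 0.52 kg), rad: 0 shut, growing as its front edge rises. The stay stops it somewhere between 1.37 and 1.62, differently each time (its foot plate is screwed on further forward or back). The stiff hinge holds the lid by itself above about 1.3 rad; lower down it may fall shut.
- lid_bar (a point): Middle of the steel bar handle on the lid's front edge: round, 10 mm diameter, 90 mm free length along the box's y, 215 mm from the hinge line, 48 mm in front of the lid's edge, 124 mm high when shut. It moves on a circle about the hinge line; held with the fingers before and behind it (closing along the box's x) it can turn between them.
- stay_knee (a joint): Middle joint of the folding stay, rad: 0 with the lid shut, 2.59 when the links are in line, over 2.63 locked, 2.77 at its stop. Past about 2.29 a weak toggle spring draws it towards the stop, but only when the lid is not being pulled hard: pull until it resists (3 to 6 N at the bar), then let go. Locked, it holds the lid up until the knob is pressed some 20 mm.
- stay_knob (a point): Centre of the yellow knob at the stay's middle joint, a cylinder of 16 mm diameter, 34 mm along the box's y, 23 to 57 mm outside the box's left wall. Moves on a 68 mm circle about the stay's foot pin at x -54 +- 9, z 104 mm in the box's frame. Locked, it is about 145 mm high; pushed 25 mm down and towards the box's +x with 1 to 4 N it breaks the stay. Lid shut: 40 mm high.
- stay_bush (a joint): Yield of the stiff rubber bush in the stay's foot, m: 0 at rest, positive when the stay is pulled, negative when it is pushed together; 16 N of stay load per mm. More than 2 mm (about 10 N at the bar with the lid up) is an overload.
- scoop: Lime plastic measuring scoop lying on the cart, 118 mm long, 40 g: a round bowl of 48 mm diameter and 32 mm height centred at x = +34 mm, and a straight handle 14 mm wide and 18 mm high from x = -60 to +14 mm. Origin: on the underside, on the long axis; x points from the handle to the bowl.
- scoop_grip (a point): Place to hold the scoop: on its handle, 10 mm above its underside, at x = -15 mm.
- jar: Empty clear glass jar, 88 mm across, 135 mm high; bystander. Origin: centre of its underside.
- bell: Chrome bell-shaped scoop holder, 90 mm across, 122 mm high; bystander. Origin: centre of its underside.
- spray: Blue bottle, 60 mm across, 170 mm high; bystander. Origin: centre of its underside.
- tin: Metal can, 72 mm across, 100 mm high; bystander. Origin: centre of its underside.
- mug: Blue mug, 76 mm across, 85 mm high; bystander. Origin: centre of its underside.
- pot: Terracotta bowl, 80 mm across, 70 mm high; bystander. Origin: centre of its underside.
- sponge: Yellow block, 90 x 60 x 28 mm; bystander. Origin: centre of its underside.
Not all that is in view belongs to the job. There is more than one size of the scoop; the one meant has the size given above.

How it is judged:
By the outcome, as a careful person would: the job done as asked, in the order asked, and still so for the second after the job is handed in, with the robot touching nothing.
It also fails if it takes over 72 s, if anything falls off the work surface, if the arm or the gripper's body presses on something with over 40 N, if the wrist force passes 120 N, or if a joint passes its speed limit or range.

## Working session

There is one attempt and no reset: what is moved stays moved. The work goes in short steps, Python scripts to look and compute and a shell command to move; the robot and the scene stay as the last step left them, time stands still between calls to the robot, and variables do not carry over. Pictures are saved under pics/ and viewed, at most 10 in all, crops included, and the job is handed in when it is done.

```bash
mkdir -p pics; cat > h.py <<'E'
from plant import arm
import numpy as np, cv2
def snap(cam,fn=None):
    ci=arm.camera_info(cam); im=arm.snapshot(cam)
    if fn: cv2.imwrite('pics/'+fn,im[:,:,::-1])
    return im,ci
def ray(ci,u,v):
    R=np.array(ci['R']);t=np.array(ci['t'])
    return -R.T@t, R.T@np.array([(u-ci['cx'])/ci['fx'],(v-ci['cy'])/ci['fy'],1])
def onz(ci,u,v,z):
    o,d=ray(ci,u,v); return o+d*(z-o[2])/d[2]
def proj(ci,X):
    c=np.array(ci['R'])@np.array(X)+np.array(ci['t']); return c[0]/c[2]*ci['fx']+ci['cx'],c[1]/c[2]*ci['fy']+ci['cy']
E
python3 - <<'E'
from h import *
for c in ('top','side'):
    im,ci=snap(c,c+'0.png'); print(c,ci)
s=arm.read_state(); print(s)
E
```

```text
top {'fx': 463.424124744967, 'fy': 463.424124744967, 'cx': 324.4378581185933, 'cy': 202.0873175171912, 'R': array([[ 0.00438742, -0.9998469 ,  0.01693881],
       [-0.98543827, -0.00720222, -0.16988099],
       [ 0.16997698, -0.01594681, -0.985319  ]]), 't': array([0.03803617, 0.53403192, 1.17993656])}
side {'fx': 411.4472363699603, 'fy': 411.4472363699603, 'cx': 316.81786085491376, 'cy': 205.61685955357885, 'R': array([[-9.68058639e-01, -2.50723091e-01,  6.34412296e-04],
       [-1.62074197e-01,  6.23844740e-01, -7.64558496e-01],
       [ 1.91296695e-01, -7.40240280e-01, -6.44554034e-01]]), 't': array([0.52925096, 0.1189656 , 1.18637391])}
{'t': 0.1, 'qpos': array([ 5.91859179e+01,  1.58438933e+01,  8.62867683e+01, -1.18237552e-03,
        7.79605850e+01, -6.93196336e+00]), 'joint_vel': array([-0.04064465, -0.01895644, -0.17188303,  0.06125156, -0.13920578,
       -0.18290006]), 'tau': array([ 5.16702366e-04, -4.05457878e+01, -2.37780905e+01,  7.01946951e-02,
        2.99005327e-02, -4.67692053e-05]), 'tool_pos': array([0.23254316, 0.52534117, 0.20470061]), 'eef_rot': array([-1.79909281e+02, -9.86508657e-03,  1.56118121e+02]), 'wrist_force': array([-0.44477623,  0.17964285,  0.39873676]), 'moment': array([-0.05346533, -0.0038065 , -0.05731002]), 'gripper_force': 0.0, 'width': 0.0944025009465106}
```

View pics/top0.png

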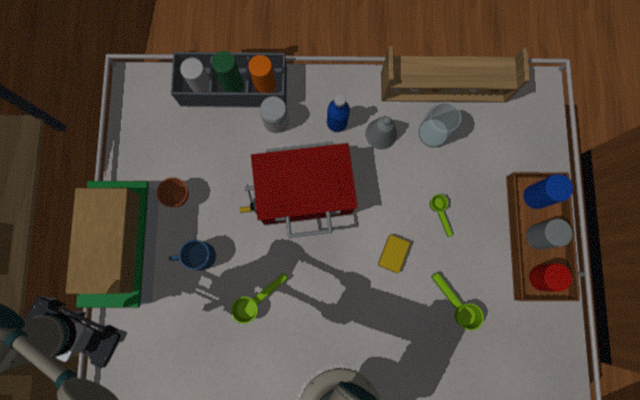

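View pics/side0.png

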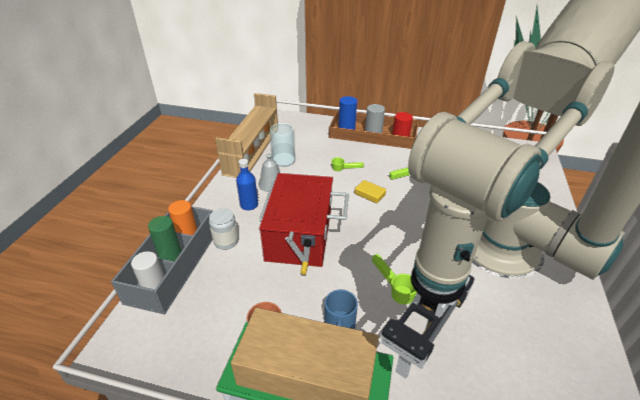

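Three lime scoops in the top view: (440,205) small, (245,308) with its handle to (285,277), and (470,315) with its handle to (435,277). The red box is at (303,183), its front with the bar facing the robot and its yellow knob at (247,209). I'll measure the scoops and the box next.

```bash
python3 - <<'E'
from h import *
im=cv2.imread('pics/top0.png'); ci=arm.camera_info('top'); cs=arm.camera_info('side')
hsv=cv2.cvtColor(im,cv2.COLOR_BGR2HSV)
m=cv2.inRange(hsv,(30,120,60),(50,255,255))
n,l,st,ce=cv2.connectedComponentsWithStats(m)
for i in range(1,n):
    if st[i,4]<60: continue
    c=np.argwhere(l==i)[:,::-1]
    P=np.array([onz(ci,u,v,0.02)[:2] for u,v in c]); mu=P.mean(0)
    w,V=np.linalg.eigh(np.cov((P-mu).T)); a=V[:,1]; s=(P-mu)@a
    if abs(s.min())<s.max(): a=-a; s=-s   # long end = handle => negative
    q=(P-mu)@np.array([-a[1],a[0]])
    bw=np.ptp(q[s>0]); print('scoop px',ce[i].round(),'len',np.ptp(s).round(4),'bowlw',bw.round(4),'bowl end',(mu+a*s.max()).round(4),'handle end',(mu+a*s.min()).round(4),'yaw',np.degrees(np.arctan2(a[1],a[0])).round(1))
r=cv2.inRange(hsv,(0,150,110),(8,255,255))|cv2.inRange(hsv,(172,150,110),(180,255,255))
n,l,st,ce=cv2.connectedComponentsWithStats(r); 
i=[k for k in range(1,n) if abs(ce[k][0]-303)<30 and st[k,4]>2000][0]
print(st[i])
cn=max(cv2.findContours((l==i).astype('u1'),0,2)[0],key=cv2.contourArea)
ap=cv2.approxPolyDP(cn,6,True)[:,0]; 
for p in ap: print(p,onz(ci,*p,0.128).round(4))
y=cv2.inRange(hsv,(20,120,90),(29,255,255)); n,l,st,ce=cv2.connectedComponentsWithStats(y)
for k in range(1,n):
    if st[k,4]>15: print('yellow',ce[k],st[k],onz(ci,*ce[k],0.04))
E
python3 - <<'E'
import cv2
a=cv2.imread('pics/top0.png'); 
c=[a[260:330,220:300],a[185:245,410:470],a[265:335,420:500]]
c=[cv2.resize(x,(320,320)) for x in c[:2]]
c.insert(0,cv2.resize(a[130:250,230:370],(320,320)))
# view only box + chosen candidates
c[2]=cv2.resize(a[265:335,420:500],(320,320)) if False else c[2]
cv2.imwrite('pics/crop1.png',cv2.resize(cv2.hconcat([c[0],c[1]]),(800,400)))
E
```

```text
scoop px [441. 211.] len 0.1152 bowlw 0.0505 bowl end [ 0.5608 -0.2628] handle end [ 0.4497 -0.2934] yaw 15.4
scoop px [254. 301.] len 0.1739 bowlw 0.0682 bowl end [0.2318 0.2743] handle end [0.3438 0.1412] yaw 130.1
scoop px [461. 306.] len 0.1742 bowlw 0.0684 bowl end [ 0.2139 -0.3611] handle end [ 0.3455 -0.2469] yaw -139.0Traceback (most recent call last):
  File "<stdin>", line 16, in <module>
IndexError: list index out of range
```

The scoop at (441,211) is 115 mm long with a bowl about 50 mm wide, so it is the one meant. The other two, at (254,301) and (461,306), are 174 mm long.

```bash
python3 - <<'E'
from h import *
im=cv2.imread('pics/top0.png'); ci=arm.camera_info('top')
hsv=cv2.cvtColor(im,cv2.COLOR_BGR2HSV)
r=(cv2.inRange(hsv,(0,150,60),(8,255,255))|cv2.inRange(hsv,(172,150,60),(180,255,255)))
r[:135]=0;r[235:]=0;r[:,:235]=0;r[:,370:]=0
v=hsv[:,:,2][r>0]; print(np.percentile(v,[5,20,50,80,95]))
t=r&(cv2.inRange(hsv[:,:,2],130,255)); print((t>0).sum(),(r>0).sum())
for nm,mm in(('all',r),('bright',t)):
    cn=max(cv2.findContours(mm,0,2)[0],key=cv2.contourArea)
    for p in cv2.approxPolyDP(cv2.convexHull(cn),4,True)[:,0]: print(nm,p,hsv[p[1],p[0]],onz(ci,*map(float,p),0.128).round(4))
y=cv2.inRange(hsv,(20,120,90),(29,255,255)); n,l,st,ce=cv2.connectedComponentsWithStats(y)
for k in range(1,n):
    if st[k,4]>15: print('yellow',ce[k],st[k],onz(ci,*ce[k],0.04))
a=cv2.resize(im[130:245,230:365],(675,575),interpolation=cv2.INTER_CUBIC)
b=cv2.resize(im[190:240,420:460],(120,150)); a[-150:,-120:]=b
cv2.imwrite('pics/crop2.png',a)
E
```

```text
[88. 91. 94. 97. 99.]
0 6515
all [347 144] [  2 210  96] [ 0.6685 -0.0137  0.128 ]
all [356 207] [  0 174  95] [ 0.5078 -0.0353  0.128 ]
all [258 219] [  0 157  96] [0.4765 0.2045 0.128 ]
all [252 155] [  1 217  94] [0.6377 0.2241 0.128 ]Traceback (most recent call last):
  File "<stdin>", line 9, in <module>
ValueError: max() iterable argument is empty
```

Scoop chosen. The box sits at about (0.574, 0.095) with a yaw of about 7.4°. I'll move above the bar next and check both from near.

```bash
python3 -m creep '[[[-373,-324,0,1.02,35],[-373,-324,0,1.02,35],[-373,-324,0,1.02,35],[-373,-324,0,1.02,35],[-373,-324,0,1.02,35],[-373,-324,0,1.02,35],[-373,-324,0,1.02,35],[-373,-324,0,1.02,35],[-373,-324,0,1.02,35],[-373,-324,0,1.02,35]]]' 20
python3 - <<'E'
from h import *
im,ci=snap('wrist','w1.png'); 
s=arm.read_state(); print(s['t'],s['tool_pos'],s['eef_rot'],s['qpos'],s['wrist_force'],s['width'])
print(ci)
top=cv2.imread('pics/top0.png'); a=im[:,:,::-1].copy()
a[:200,:160]=cv2.resize(top[190:240,420:460],(160,200)); cv2.imwrite('pics/w1c.png',a)
E
```

```text
t: 1.35
tool_pos: [0.442, 0.0789, 0.2051]
eef_rot: [-179.9, -0.1, 97.6]
wrist_force: [0.4, 0.1, -0.3]
width: 0.0332
gripper_force: 0.0
1.4 [0.4418574  0.07947157 0.20518979] [-1.79940448e+02 -5.62264670e-02  9.77162418e+01] [ 1.26015242e+00  4.86620955e+00  1.00335403e+02  5.09409191e-02
  7.48638899e+01 -6.46944809e+00] [0.8256845  0.83212385 0.276296  ] 0.03314960884180175
{'fx': 336.12767223288256, 'fy': 336.12767223288256, 'cx': 323.31121718111075, 'cy': 200.80172001077153, 'R': array([[ 9.91289225e-01,  1.31702895e-01,  1.38481503e-04],
       [ 1.26926706e-01, -9.55619792e-01,  2.65857902e-01],
       [ 3.51465909e-02, -2.63524496e-01, -9.64012218e-01]]), 't': array([-0.44937885, -0.00775005,  0.39688643])}
```

View pics/w1c.png

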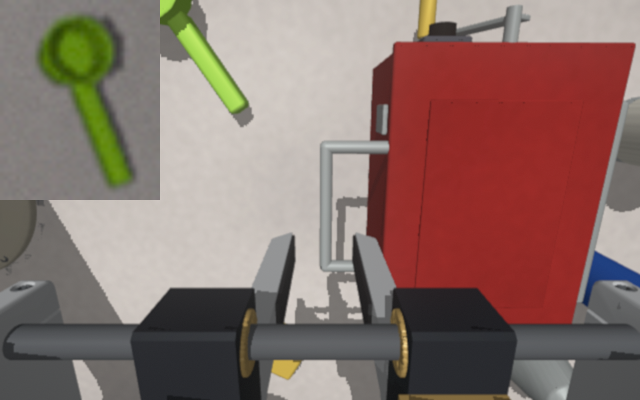

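The inset shows the small scoop with its round bowl and straight handle. In the wrist view the bar runs from (326,147) to (326,268), to the left of the lid, and the lid's left corners are at (394,43) and (634,43).

```bash
python3 - <<'E'
from h import *
ci=arm.camera_info('wrist'); im=cv2.imread('pics/w1.png')
for p in [(326,147),(326,268),(326,207)]: print(p,onz(ci,*p,0.124).round(4))
for p in [(394,43),(634,43)]: print(p,onz(ci,*p,0.128).round(4))
# box-frame grid from present estimate
for o,yw in [((0.574,0.095),7.4)]:
    c,s=np.cos(np.radians(yw)),np.sin(np.radians(yw)); 
    for b in [(-132.5,45,124),(-132.5,-45,124),(-84.5,124,128),(84.5,124,128),(-10,40+120,40)]:
        X=(o[0]+(c*b[0]-s*b[1])/1e3,o[1]+(s*b[0]+c*b[1])/1e3,b[2]/1e3); print(b,np.round(X,4),np.round(proj(ci,X),1))
E
```

```text
(326, 147) [0.4382 0.1286 0.124 ]
(326, 268) [0.452  0.0271 0.124 ]
(326, 207) [0.4447 0.0808 0.124 ]
(394, 43) [0.4756 0.2072 0.128 ]
(634, 43) [0.6425 0.2296 0.128 ]
(-132.5, 45, 124) [0.4368 0.1226 0.124 ] [323.2 154.5]
(-132.5, -45, 124) [0.4484 0.0333 0.124 ] [322.7 260.8]
(-84.5, 124, 128) [0.4742 0.2071 0.128 ] [392.1  42.9]
(84.5, 124, 128) [0.6418 0.2289 0.128 ] [632.6  44.1]
(-10, 160, 40) [0.5435 0.2524 0.04  ] [456.   18.7]
```

```bash
python3 -m creep '[[[0,2.5,40,0,35],[0,2.5,80,0,35],[0,2.5,100,0,35],[0,2.5,100,0,35],[0,2.5,100,0,0],[0,2.5,100,0,0],[0,2.5,100,0,0],[0,2.5,100,0,0]]]' 20
```

```text
t: 2.4
tool_pos: [0.4436, 0.079, 0.1062]
eef_rot: [-179.9, -0.0, 97.7]
wrist_force: [-4.8, -0.5, 5.9]
width: 0.0094
gripper_force: 20.0
```

```bash
python3 -m creep '[[[0,-0.5,-11,0,0],[0,0.3,-22,0,0],[0,1.6,-33,0,0],[0,3.5,-43,0,0],[0,5.9,-54,0,0],[0,8.8,-64,0,0],[0,12.3,-74,0,0],[0,16.2,-84,0,0],[0,20.6,-94,0,0],[0,25.5,-103,0,0]]]'
```

```text
t: 3.65
tool_pos: [0.4684, 0.0821, 0.2091]
eef_rot: [-179.7, -0.0, 97.7]
wrist_force: [-8.0, -0.4, -0.4]
width: 0.0094
gripper_force: 20.0
```

```bash
python3 -m creep '[[[0,4,-9.4,0,0],[0,9.8,-18.4,0,0],[0,15.9,-27.2,0,0],[0,22.6,-35.7,0,0],[0,29.6,-43.8,0,0],[0,37.1,-51.6,0,0],[0,44.9,-58.9,0,0],[0,53,-65.9,0,0],[0,61.6,-72.5,0,0],[0,70.4,-78.6,0,0]]]'
```

```text
t: 4.9
tool_pos: [0.5387, 0.0913, 0.2897]
eef_rot: [-179.9, 0.0, 97.7]
wrist_force: [-8.6, -0.5, 7.0]
width: 0.0089
gripper_force: 20.0
```

```bash
python3 -m creep '[[[0,8.1,-7.5,0,0],[0,17.5,-13,0,0],[0,27.2,-18,0,0],[0,37.1,-22,0,0],[0,47.1,-26,0,0],[0,57.4,-29,0,0],[0,57.4,-29,0,0]]]'
```

```text
t: 5.78
tool_pos: [0.5999, 0.0992, 0.3178]
eef_rot: [179.7, 0.1, 97.7]
wrist_force: [-1.4, -0.3, 6.2]
width: 0.0091
gripper_force: 20.0
```

```bash
python3 -m creep '[[[0,3,-2,0,0],[0,6,-3,0,0],[0,9,-4,0,0],[0,12,-4.5,0,0]]]'; python3 -m creep '[[[0,1,-0.2,0,0],[0,2,-0.4,0,0],[0,2,-0.4,0,0]]]'
```

```text
t: 6.28
tool_pos: [0.6092, 0.1005, 0.3203]
eef_rot: [-180.0, 0.0, 97.7]
wrist_force: [-2.8, -3.3, -0.1]
width: 0.009
gripper_force: 20.0
t: 6.65
tool_pos: [0.6112, 0.1007, 0.3208]
eef_rot: [180.0, 0.0, 97.7]
wrist_force: [-1.4, -3.7, -0.9]
width: 0.009
gripper_force: 20.0
```

```bash
python3 -m creep '[[[0,1,-0.2,0,0],[0,2,-0.4,0,0],[0,2,-0.4,0,0]]]'; python3 - <<'E'
from h import *
im,ci=snap('side'); cv2.imwrite('pics/s1.png',cv2.resize(im[150:300,200:380,::-1],(720,600),interpolation=cv2.INTER_CUBIC))
E
```

```text
t: 7.02
tool_pos: [0.6132, 0.1011, 0.3213]
eef_rot: [180.0, 0.0, 97.7]
wrist_force: [-1.9, -3.6, -0.1]
width: 0.0094
gripper_force: 20.0
```

View pics/s1.png

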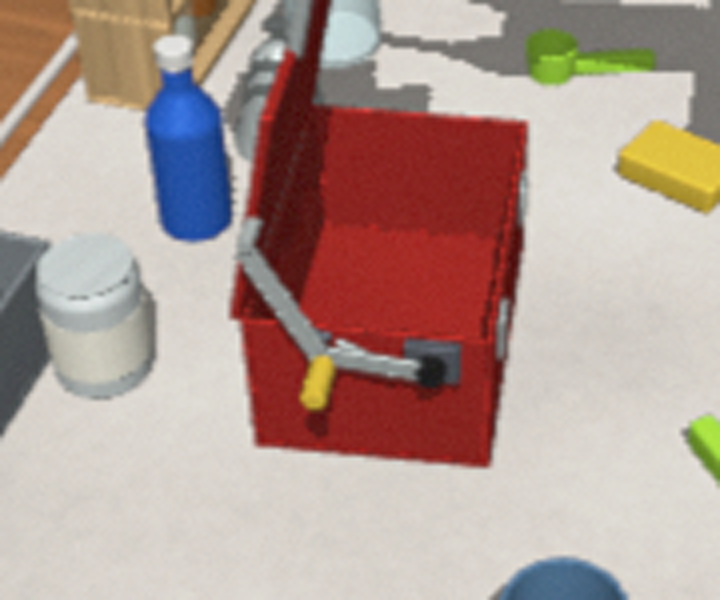

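The lid is up past about 80°. The stay is still bent: the foot is at (430,370), the knee at (325,355) and the lid pin at (250,240). I'll go on slowly.

```bash
python3 -m creep '[[[0,1.5,-0.2,0,0],[0,3,-0.4,0,0],[0,4.5,-0.6,0,0],[0,6,-0.8,0,0],[0,6,-0.8,0,0]]]'; python3 -m creep '[[[0,1.5,-0.2,0,0],[0,3,-0.4,0,0],[0,4.5,-0.5,0,0],[0,4.5,-0.5,0,0]]]'
```

```text
t: 7.7
tool_pos: [0.6193, 0.1018, 0.3226]
eef_rot: [179.9, 0.0, 97.7]
wrist_force: [-1.6, -5.1, 1.0]
width: 0.0091
gripper_force: 20.0
t: 8.2
tool_pos: [0.6238, 0.1024, 0.3235]
eef_rot: [179.9, 0.1, 97.7]
wrist_force: [-2.6, -4.2, 1.7]
width: 0.0092
gripper_force: 20.0
```

```bash
python3 -m creep '[[[-0.5,1.5,-0.2,0,0],[-0.5,3,-0.4,0,0],[-0.5,4,-0.5,0,0],[-0.5,4,-0.5,0,0]]]'; python3 -m creep '[[[0,1,-0.1,0,0],[0,2,-0.2,0,0],[0,3,-0.2,0,0],[0,3,-0.2,0,0]]]'
```

```text
t: 8.7
tool_pos: [0.6278, 0.103, 0.3239]
eef_rot: [179.9, 0.0, 97.7]
wrist_force: [-2.1, -4.1, 5.9]
width: 0.0091
gripper_force: 20.0
t: 9.2
tool_pos: [0.6307, 0.1034, 0.3242]
eef_rot: [179.9, 0.0, 97.7]
wrist_force: [-2.1, -3.8, 6.4]
width: 0.0095
gripper_force: 20.0
```

```bash
cat >> h.py <<'E'
O=np.array([.5758,.0958,0]);a=np.radians(7.6);RB=np.array([[np.cos(a),-np.sin(a),0],[np.sin(a),np.cos(a),0],[0,0,1]])
def knob():
    im,ci=snap('side'); h=cv2.cvtColor(im,cv2.COLOR_RGB2HSV)
    m=cv2.inRange(h,(20,140,100),(30,255,255)); m[:,:270]=0;m[:,335:]=0;m[:205]=0;m[290:]=0
    n,l,st,ce=cv2.connectedComponentsWithStats(m); i=1+np.argmax(st[1:,4])
    o,d=ray(ci,*ce[i]); ob=RB.T@(o-O); db=RB.T@d; k=(.160-ob[1])/db[1]
    return (1000*(ob+db*k)).round(1),ce[i].round(1),st[i,4]
E
python3 -c "
from h import *
print(knob())"
python3 -m creep '[[[0,1,-0.1,0,0],[0,2,-0.1,0,0],[0,3,-0.2,0,0],[0,3,-0.2,0,0]]]';python3 -c "
from h import *
print(knob())"
```

```text
(array([ 22.9, 160. , 117.2]), array([279.3, 244.1]), np.int32(76))
t: 9.75
tool_pos: [0.6338, 0.1038, 0.3245]
eef_rot: [179.9, 0.0, 97.7]
wrist_force: [-1.6, -3.8, 6.1]
width: 0.0091
gripper_force: 20.0
(array([ 22.7, 160. , 118.3]), array([279.3, 243.8]), np.int32(76))
```

```bash
python3 -m creep '[[[0,1,0.2,0,0],[0,2,0.4,0,0],[0,3,0.6,0,0],[0,4,0.6,0,0],[0,4,0.6,0,0]]]';python3 -c "
from h import *
print(knob())"
python3 -m creep '[[[0,1,-0.1,0,0],[0,2,-0.1,0,0],[0,3,-0.1,0,0],[0,3,-0.1,0,0]]]';python3 -c "
from h import *
print(knob())"
```

```text
t: 10.42
tool_pos: [0.6381, 0.1043, 0.3247]
eef_rot: [179.8, 0.0, 97.7]
wrist_force: [-3.5, -3.5, 8.4]
width: 0.0093
gripper_force: 20.0
(array([ 22.3, 160. , 120.3]), array([279.4, 243.2]), np.int32(75))
t: 10.98
tool_pos: [0.6412, 0.1047, 0.3249]
eef_rot: [179.8, 0.0, 97.7]
wrist_force: [-3.0, -3.8, 8.4]
width: 0.0092
gripper_force: 20.0
(array([ 22.1, 160. , 120.8]), array([279.5, 243.1]), np.int32(78))
```

```bash
python3 -m creep '[[[0,1,-0.7,0,0],[0,2,-1.3,0,0],[0,3,-1.3,0,0],[0,3,-1.3,0,0]]]';python3 -c "
from h import *
print(knob())"
python3 -m creep '[[[0,1,-0.1,0,0],[0,2,-0.1,0,0],[0,3,-0.1,0,0],[0,3,-0.1,0,0]]]';python3 -c "
from h import *
print(knob())"
```

```text
t: 11.52
tool_pos: [0.6438, 0.1051, 0.3251]
eef_rot: [179.9, 0.0, 97.7]
wrist_force: [-2.1, -2.9, 5.8]
width: 0.0096
gripper_force: 20.0
(array([ 21.9, 160. , 121.8]), array([279.5, 242.8]), np.int32(77))
t: 12.08
tool_pos: [0.6468, 0.1055, 0.3252]
eef_rot: [179.9, 0.0, 97.7]
wrist_force: [-1.7, -3.5, 5.7]
width: 0.0093
gripper_force: 20.0
(array([ 21.7, 160. , 123.2]), array([279.6, 242.4]), np.int32(76))
```

```bash
python3 -m creep '[[[0,1,-0.2,0,0],[0,2,-0.3,0,0],[0,3,-0.3,0,0],[0,4,-0.3,0,0],[0,4,-0.3,0,0]]]';python3 -c "
from h import *
print(knob())"
python3 -m creep '[[[0,1,0,0,0],[0,2,0,0,0],[0,3,0,0,0],[0,3,0,0,0]]]';python3 -c "
from h import *
print(knob())"
```

```text
t: 12.75
tool_pos: [0.6508, 0.106, 0.3253]
eef_rot: [179.9, 0.0, 97.7]
wrist_force: [-1.7, -4.8, 5.7]
width: 0.0094
gripper_force: 20.0
(array([ 21.3, 160. , 124.1]), array([279.7, 242.2]), np.int32(77))
t: 13.3
tool_pos: [0.6538, 0.1064, 0.3253]
eef_rot: [179.9, 0.0, 97.7]
wrist_force: [-1.2, -4.5, 6.0]
width: 0.0093
gripper_force: 20.0
(array([ 21.1, 160. , 125. ]), array([279.8, 242. ]), np.int32(77))
```

```bash
python3 -m creep '[[[0,1,0,0,0],[0,2,0,0,0],[0,3,0,0,0],[0,3,0,0,0]]]';python3 -c "
from h import *
print(knob())"
python3 -m creep '[[[0,1,0.1,0,0],[0,2,0.2,0,0],[0,2,0.2,0,0]]]';python3 -c "
from h import *
print(knob())"
```

```text
t: 13.85
tool_pos: [0.6568, 0.1068, 0.3253]
eef_rot: [179.9, 0.0, 97.7]
wrist_force: [-0.8, -4.3, 4.7]
width: 0.0091
gripper_force: 20.0
(array([ 20.8, 160. , 126.4]), array([279.9, 241.6]), np.int32(76))
t: 14.28
tool_pos: [0.6589, 0.1071, 0.3252]
eef_rot: [179.9, 0.0, 97.7]
wrist_force: [-0.9, -3.8, 6.1]
width: 0.0093
gripper_force: 20.0
(array([ 20.3, 160. , 127.7]), array([280. , 241.2]), np.int32(77))
```

```bash
python3 -m creep '[[[0,1,0,0,0],[0,2,0,0,0],[0,2,0,0,0]]]';python3 -c "
from h import *
print(knob())"
python3 -m creep '[[[0,1,0.1,0,0],[0,2,0.1,0,0],[0,2,0.1,0,0]]]';python3 -c "
from h import *
print(knob())"
```

```text
t: 14.7
tool_pos: [0.6609, 0.1073, 0.3251]
eef_rot: [179.9, 0.0, 97.7]
wrist_force: [-1.5, -3.9, 6.0]
width: 0.0094
gripper_force: 20.0
(array([ 19.9, 160. , 128.3]), array([280.2, 241.1]), np.int32(76))
t: 15.12
tool_pos: [0.6629, 0.1076, 0.3251]
eef_rot: [179.9, 0.0, 97.7]
wrist_force: [-1.1, -3.8, 5.0]
width: 0.0091
gripper_force: 20.0
(array([ 19.7, 160. , 128.9]), array([280.3, 240.9]), np.int32(77))
```

```bash
python3 -m creep '[[[0,1,0,0,0],[0,2,0,0,0],[0,2,0,0,0]]]';python3 -c "
from h import *
print(knob())"
python3 -m creep '[[[0,1,0.1,0,0],[0,1,0.1,0,0]]]';python3 -m creep '[[[0,1,0.1,0,0],[0,1,0.1,0,0]]]';python3 -c "
from h import *
print(knob())"
```

```text
t: 15.55
tool_pos: [0.6649, 0.1078, 0.3249]
eef_rot: [179.9, 0.0, 97.7]
wrist_force: [-1.9, -4.2, 5.1]
width: 0.0091
gripper_force: 20.0
(array([ 19.1, 160. , 131.1]), array([280.4, 240.3]), np.int32(78))
t: 15.85
tool_pos: [0.6659, 0.1079, 0.3249]
eef_rot: [179.9, 0.0, 97.7]
wrist_force: [-0.3, -4.6, 4.9]
width: 0.0089
gripper_force: 20.0
t: 16.1
tool_pos: [0.6669, 0.1081, 0.3248]
eef_rot: [179.9, 0.0, 97.7]
wrist_force: [-0.4, -3.2, 5.2]
width: 0.0092
gripper_force: 20.0
(array([ 18.6, 160. , 131.6]), array([280.6, 240.2]), np.int32(76))
```

```bash
for i in 1 2; do python3 -m creep '[[[0,1,0.1,0,0],[0,1,0.1,0,0]]]' | grep -E 'tool_pos|wrist'; done;python3 -c "
from h import *
print(knob())"
```

```text
tool_pos: [0.6679, 0.1082, 0.3247]
wrist_force: [-0.1, -3.7, 6.0]
tool_pos: [0.6689, 0.1084, 0.3247]
wrist_force: [-0.9, -3.3, 6.5]
(array([ 18.3, 160. , 132.1]), array([280.7, 240. ]), np.int32(77))
```

```bash
python3 -m creep '[[[0,1,0.1,0,0],[0,1,0.1,0,0]]]' | grep -E 'tool_pos|wrist'; python3 -c "
from h import *
print(knob())"
```

```text
tool_pos: [0.6699, 0.1085, 0.3245]
wrist_force: [-0.9, -3.7, 5.9]
(array([ 18.3, 160. , 132.3]), array([280.7, 240. ]), np.int32(76))
```

```bash
python3 -m creep '[[[0,1,0.1,0,0],[0,1,0.1,0,0]]]' | grep -E 'tool_pos|wrist'; python3 -c "
from h import *
print(knob())"
```

```text
tool_pos: [0.671, 0.1086, 0.3245]
wrist_force: [-0.9, -3.8, 5.5]
(array([ 17.9, 160. , 133.8]), array([280.9, 239.6]), np.int32(76))
```

```bash
python3 -m creep '[[[0,1,0.1,0,0],[0,1,0.1,0,0]]]' | grep -E 'tool_pos|wrist'; python3 -c "
from h import *
print(knob())"
```

```text
tool_pos: [0.672, 0.1088, 0.3244]
wrist_force: [-0.9, -4.2, 5.5]
(array([ 17.1, 160. , 135.3]), array([281.1, 239.1]), np.int32(77))
```

```bash
python3 -m creep '[[[0,1,0.1,0,0],[0,1,0.1,0,0]]]' | grep -E 'tool_pos|wrist'; python3 -c "
from h import *
print(knob())"
```

```text
tool_pos: [0.673, 0.1089, 0.3243]
wrist_force: [0.1, -3.6, 6.1]
(array([ 16.9, 160. , 135.5]), array([281.2, 239.1]), np.int32(77))
```

```bash
python3 -m creep '[[[0,1,0.1,0,0],[0,1,0.1,0,0]]]' | grep -E 'tool_pos|wrist'; python3 -c "
from h import *
print(knob())"
```

```text
tool_pos: [0.6741, 0.109, 0.3242]
wrist_force: [-0.2, -3.3, 5.4]
(array([ 16.1, 160. , 136.3]), array([281.5, 238.9]), np.int32(78))
```

```bash
python3 -m creep '[[[0,1,0.1,0,0],[0,1,0.1,0,0]]]' | grep -E 'tool_pos|wrist'; python3 -c "
from h import *
print(knob())"
```

```text
tool_pos: [0.6751, 0.1091, 0.324]
wrist_force: [-0.1, -3.7, 5.2]
(array([ 15.8, 160. , 137.9]), array([281.6, 238.4]), np.int32(74))
```

```bash
python3 -m creep '[[[0,1,0.1,0,0],[0,1,0.1,0,0]]]' | grep -E 'tool_pos|wrist'; python3 -c "
from h import *
print(knob())"
```

```text
tool_pos: [0.6761, 0.1093, 0.324]
wrist_force: [-0.1, -3.8, 4.9]
(array([ 15.3, 160. , 138. ]), array([281.8, 238.4]), np.int32(77))
```

```bash
python3 -m creep '[[[0,1,0.1,0,0],[0,1,0.1,0,0]]]' | grep -E 'tool_pos|wrist'; python3 -c "
from h import *
print(knob())"
```

```text
tool_pos: [0.6771, 0.1094, 0.3239]
wrist_force: [0.6, -3.7, 5.9]
(array([ 13.7, 160. , 140.4]), array([282.4, 237.8]), np.int32(76))
```

```bash
python3 -m creep '[[[0,0.7,0.1,0,0],[0,0.7,0.1,0,0]]]' | grep -E 'tool_pos|wrist'; python3 -c "
from h import *
print(knob())"
```

```text
tool_pos: [0.678, 0.1095, 0.3237]
wrist_force: [0.1, -4.3, 4.8]
(array([  8.2, 160. , 149. ]), array([284.4, 235.5]), np.int32(75))
```

```bash
python3 -m creep '[[[0,0,0,0,0],[0,0,0,0,0]]]' | grep -E 'tool_pos|wrist'; python3 -c "
from h import *
print(knob())"; python3 -m creep '[[[0,0,0,0,40],[0,0,0,0,40],[0,0,0,0,40],[0,0,-30,0,40],[0,0,-60,0,40],[0,0,-60,0,40]]]'; python3 - <<'E'
from h import *
print(knob())
im,ci=snap('side'); cv2.imwrite('pics/s2.png',cv2.resize(im[150:300,200:380,::-1],(720,600),interpolation=cv2.INTER_CUBIC))
E
```

```text
tool_pos: [0.678, 0.1095, 0.3237]
wrist_force: [-0.1, -3.7, 5.5]
(array([  7.8, 160. , 149.3]), array([284.5, 235.4]), np.int32(75))
t: 20.45
tool_pos: [0.6776, 0.11, 0.3854]
eef_rot: [179.7, -0.0, 97.7]
wrist_force: [0.4, -0.0, -0.2]
width: 0.0376
gripper_force: 0.0
(array([  7.8, 160. , 149.3]), array([284.5, 235.4]), np.int32(75))
```

View pics/s2.png

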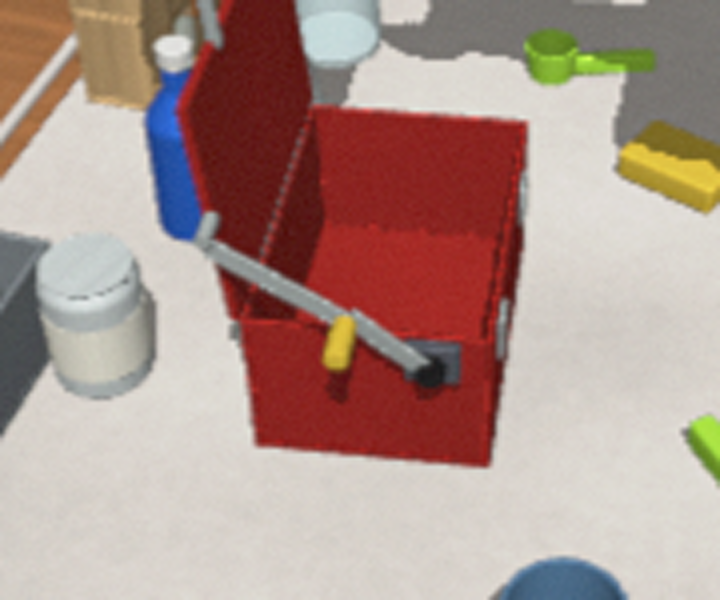

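The stay is locked: the knob at (340,340) is just above the line from the foot at (430,370) to the lid pin at (207,230). Next I'll go to the scoop.

```bash
python3 -m creep '[[[-49,-37,0,0.18,45],[-98,-74,0,0.36,45],[-147,-112,0,0.54,45],[-196,-149,0,0.72,45],[-245,-186,50,0.9,45],[-294,-223,90,1.08,45],[-343,-260,140,1.26,45],[-369,-280,190,1.436,45],[-369,-280,235,1.436,45],[-369,-280,235,1.436,45]]]'
python3 - <<'E'
from h import *
im,ci=snap('wrist','w2.png'); s=arm.read_state(); print(s['t'],s['tool_pos'],s['eef_rot'])
h=cv2.cvtColor(im,cv2.COLOR_RGB2HSV); m=cv2.inRange(h,(30,120,50),(50,255,255))
n,l,st,ce=cv2.connectedComponentsWithStats(m)
for i in range(1,n):
    if st[i,4]>200: print(st[i],ce[i])
    else: continue
    c=np.argwhere(l==i)[:,::-1]
    P=np.array([onz(ci,u,v,0.018)[:2] for u,v in c]); mu=P.mean(0)
    w,V=np.linalg.eigh(np.cov((P-mu).T)); a=V[:,1]; a=a*np.sign(a[0]); sp=(P-mu)@a; he=sp.min()
    hp=P[(sp<he+.06)&(sp>he+.012)]; c0=hp.mean(0); w,V=np.linalg.eigh(np.cov((hp-c0).T)); d=V[:,1]*np.sign(V[0,1])
    s2=(P-c0)@d; e=c0+d*s2.min(); print('handle end',e,'yaw',np.degrees(np.arctan2(d[1],d[0])),'len',np.ptp(s2),'grip',e+d*.045)
E
```

```text
t: 21.8
tool_pos: [0.4447, -0.2916, 0.1434]
eef_rot: [-179.5, 0.3, 15.3]
wrist_force: [-0.0, -0.6, 0.4]
width: 0.0421
gripper_force: 0.0
21.85 [ 0.44535434 -0.29207609  0.14357572] [-179.56941899    0.28886485   15.32351314]
[ 298   52   57  137 3742] [327.23623731 101.04382683]
handle end [ 0.45248155 -0.29770306] yaw 19.92436494421705 len 0.11749183618739403 grip [ 0.494788   -0.28236799]
[272 288  26  36 503] [283.4473161  311.13916501]
handle end [ 0.2982493  -0.28721043] yaw 17.55927065324156 len 0.041658302357791985 grip [ 0.34115254 -0.27363428]
[ 277  360   65   40 2293] [309.26820759 380.81901439]
handle end [ 0.20403441 -0.3466067 ] yaw 31.258684330670874 len 0.06664447052403769 grip [ 0.24250191 -0.32325607]
```

View pics/w2.png

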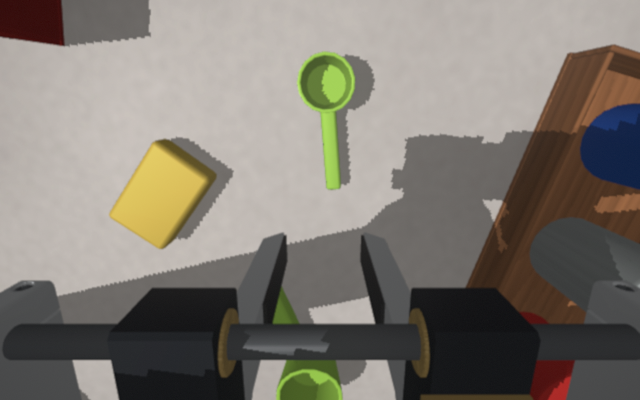

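```bash
python3 -m creep '[[[20,2,30,-0.03,45],[50,4,75,-0.06,45],[50,4,115,-0.06,45],[50,4,135,-0.06,45],[50,4,135,-0.06,45],[50,4,135,-0.06,45]]]' 15
```

```text
t: 22.6
tool_pos: [0.4995, -0.2845, 0.0149]
eef_rot: [179.9, -0.1, 18.9]
wrist_force: [0.1, 0.1, -0.1]
width: 0.042
gripper_force: 0.0
```

```bash
python3 -m creep '[[[-4.5,-3.5,6,0,45],[-4.5,-3.5,12,0,45],[-4.5,-3.5,12,0,45],[-4.5,-3.5,12,0,0],[-4.5,-3.5,12,0,0],[-4.5,-3.5,12,0,0],[-4.5,-3.5,12,0,0]]]' 15; python3 -m creep '[[[0,0,-30,0,0],[0,0,-80,0,0],[0,0,-120,0,0],[0,0,-170,0,0],[0,0,-170,0,0]]]'
```

```text
t: 23.48
tool_pos: [0.4925, -0.2824, 0.0012]
eef_rot: [180.0, -0.0, 18.8]
wrist_force: [0.4, -0.5, -0.5]
width: 0.0136
gripper_force: 15.0
t: 24.1
tool_pos: [0.4947, -0.2839, 0.1754]
eef_rot: [179.6, -0.3, 18.8]
wrist_force: [0.3, -0.8, -0.3]
width: 0.0137
gripper_force: 15.0
```

```bash
python3 -m creep '[[[30,-56,0,0.03,0],[61,-112,0,0.07,0],[91,-168,0,0.1,0],[122,-224,0,0.13,0],[152,-280,0,0.17,0],[182,-336,0,0.196,0],[182,-336,0,0.196,0],[182,-336,0,0.196,0]]]'; python3 - <<'E'
from h import *
im,ci=snap('top'); cv2.imwrite('pics/t2.png',cv2.resize(im[100:260,220:400,::-1],(675,600),interpolation=cv2.INTER_CUBIC))
E
```

```text
t: 25.1
tool_pos: [0.5552, 0.0945, 0.1699]
eef_rot: [180.0, 0.1, 7.7]
wrist_force: [0.2, 0.0, -0.6]
width: 0.014
gripper_force: 15.0
```

View pics/t2.png

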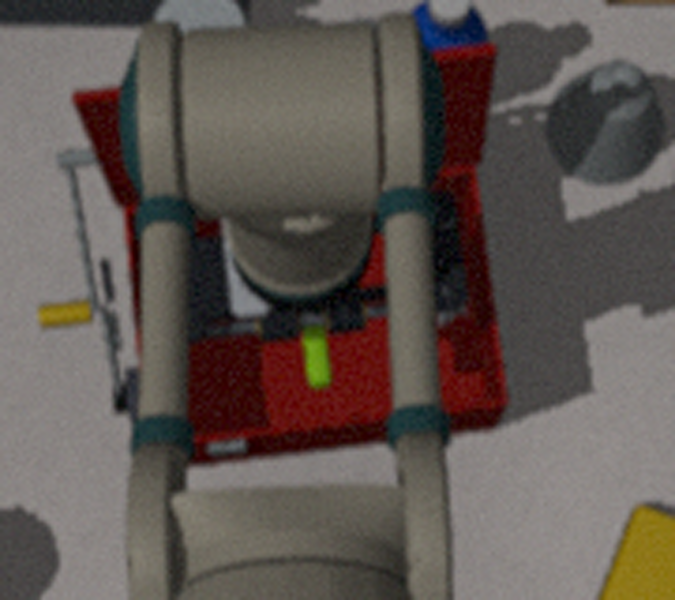

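```bash
python3 -m creep '[[[0,0,40,0,0],[0,0,80,0,0],[0,0,120,0,0],[0,0,145,0,0],[0,0,151,0,0],[0,0,151,0,0]]]'
```

```text
t: 25.9
tool_pos: [0.5564, 0.0933, 0.0204]
eef_rot: [180.0, -0.0, 7.5]
wrist_force: [0.4, 0.0, 0.5]
width: 0.0138
gripper_force: 15.0
```

```bash
python3 -m creep '[[[0,0,5,0,0],[0,0,10,0,0],[0,0,10,0,0],[0,0,10,0,25],[0,0,10,0,45],[0,0,10,0,45],[0,0,-40,0,45],[0,0,-90,0,45],[0,0,-150,0,45],[0,0,-190,0,0]]]'; python3 - <<'E'
from h import *
im,ci=snap('side'); h=cv2.cvtColor(im,cv2.COLOR_RGB2HSV); m=cv2.inRange(h,(30,120,50),(50,255,255))
n,l,st,ce=cv2.connectedComponentsWithStats(m)
for i in range(1,n):
    if st[i,4]>20: print(st[i],ce[i])
print(knob())
im,ci=snap('wrist'); h=cv2.cvtColor(im,cv2.COLOR_RGB2HSV); m=cv2.inRange(h,(30,120,50),(50,255,255))
n,l,st,ce=cv2.connectedComponentsWithStats(m)
for i in range(1,n):
    if st[i,4]>20: print('w',st[i],(1000*RB.T@(onz(ci,*ce[i],.03)-O)).round())
E
```

```text
t: 27.15
tool_pos: [0.5569, 0.0946, 0.2134]
eef_rot: [180.0, -0.2, 7.6]
wrist_force: [0.5, -0.2, -0.5]
width: 0.0354
gripper_force: 0.0
[390 155  44  24 512] [415.22070312 167.27539062]
[281 220  41  14 224] [298.96428571 227.42410714]
[372 254  47  50 914] [397.79868709 282.08315098]
(array([  7.8, 160. , 149.3]), array([284.5, 235.4]), np.int32(75))
w [ 301  119   45  103 2336] [13.  2. 30.]
w [546 360  25  40 547] [-274. -306.   30.]
w [150 391   3   9  23] [-304.  231.   30.]
```

```bash
python3 - <<'E'
from h import *
ci=arm.camera_info('top')
for H in (.3,.4,.5,.6): print(H,onz(ci,295.2,131.5,H).round(3),onz(ci,295.2,106,H).round(3))
s=arm.read_state(); print(s['tool_pos'],s['qpos'].round(1))
p=O+RB@np.array([.008,.165,0]); d=p-s['tool_pos']; yw=np.radians(s['eef_rot'][2]); print('knob',p,'tool shift',1000*(d[0]*np.cos(yw)+d[1]*np.sin(yw)),1000*(d[0]*np.sin(yw)-d[1]*np.cos(yw)))
E
```

```text
0.3 [0.643 0.109 0.3  ] [0.7   0.109 0.3  ]
0.4 [0.609 0.104 0.4  ] [0.661 0.104 0.4  ]
0.5 [0.576 0.098 0.5  ] [0.622 0.099 0.5  ]
0.6 [0.543 0.093 0.6  ] [0.582 0.094 0.6  ]
[0.55752862 0.09463878 0.2127417 ] [ 2.6 14.6 86.9  0.  78.2 85. ]
knob [0.56190742 0.26040862 0.        ] tool shift 26.309723148195623 -163.72724514681258
```

```bash
python3 -m creep '[[[9,-55,0,0,0],[18,-110,0,0,0],[26,-164,0,0,0],[26,-164,20,0,0],[26,-164,44,0,0],[26,-164,44,0,0],[26,-164,44,0,0]]]' 10;  python3 - <<'E'
from h import *
print(knob())
im,ci=snap('side'); cv2.imwrite('pics/s3.png',cv2.resize(im[150:300,200:380,::-1],(720,600),interpolation=cv2.INTER_CUBIC))
E
```

```text
t: 28.18
tool_pos: [0.5601, 0.2604, 0.1658]
eef_rot: [180.0, 0.0, 7.6]
wrist_force: [-0.5, 0.4, -0.1]
width: 0.0006
gripper_force: 0.0
(array([  9.3, 160. , 142.5]), array([284.1, 237.3]), np.int32(49))
```

View pics/s3.png

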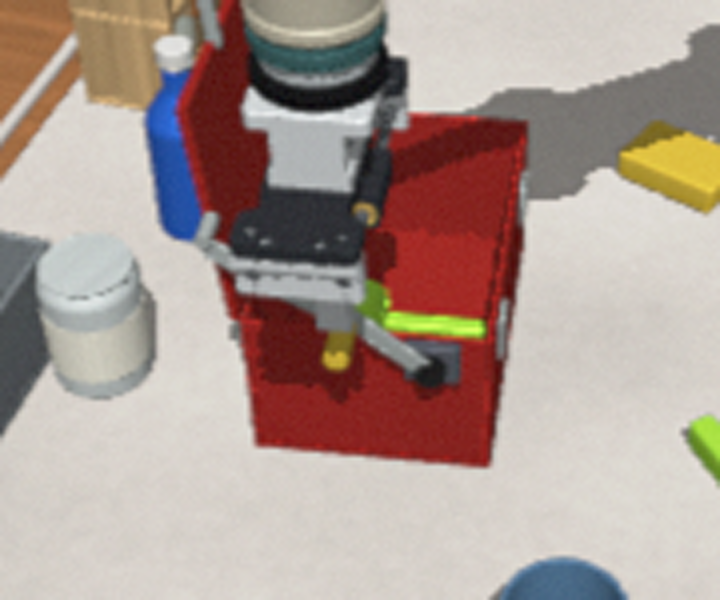

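The scoop lies in the box at (420,320), and the shut fingertips are right over the yellow knob at (338,345). Next I'll press it.

```bash
python3 -m creep '[[[2,0,10,0,0],[3,0,14,0,0],[5,0,18,0,0],[7,0,22,0,0]]]';  python3 -m creep '[[[2,0,4,0,0],[3,0,8,0,0],[4,0,12,0,0],[4,0,12,0,0]]]'
```

```text
t: 28.78
tool_pos: [0.5684, 0.2616, 0.1446]
eef_rot: [-180.0, -0.2, 7.6]
wrist_force: [3.6, -0.6, 3.9]
width: 0.0003
gripper_force: 1.7
t: 29.28
tool_pos: [0.5703, 0.2619, 0.1315]
eef_rot: [180.0, 0.1, 7.6]
wrist_force: [0.8, 1.0, 1.9]
width: 0.0005
gripper_force: 0.9
```

```bash
python3 -m creep '[[[1,0,4,0,0],[1,0,8,0,0],[1,0,12,0,0],[1,0,12,0,0]]]'; python3 - <<'E'
from h import *
print(knob())
im,ci=snap('side'); cv2.imwrite('pics/s4.png',cv2.resize(im[150:300,200:380,::-1],(720,600),interpolation=cv2.INTER_CUBIC))
E
```

```text
t: 29.78
tool_pos: [0.5717, 0.2621, 0.1199]
eef_rot: [-180.0, 0.0, 7.6]
wrist_force: [1.7, -0.7, 2.6]
width: 0.0006
gripper_force: 1.5
(array([ 27.1, 160. , 100.1]), array([278. , 248.7]), np.int32(30))
```

View pics/s4.png

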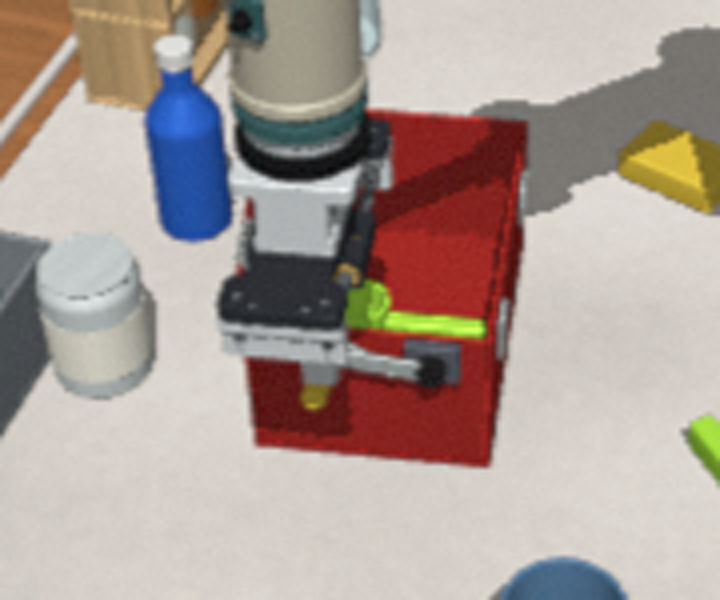

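The stay is broken: the knob is well down, near (315,385), and the lid has come forward a little. I'll retract straight up.

```bash
python3 -m creep '[[[0,0,-55,0,0],[0,0,-110,0,0],[0,0,-165,0,0],[0,0,-220,0,0],[0,0,-275,0,0],[0,0,-275,0,0]]]'; python3 - <<'E'
from h import *
print(knob()); 
for c in('top','wrist'):
    im,ci=snap(c,c+'5.png')
    h=cv2.cvtColor(im,cv2.COLOR_RGB2HSV); r=cv2.inRange(h,(0,150,40),(8,255,255))|cv2.inRange(h,(172,150,40),(180,255,255))
    n,l,st,ce=cv2.connectedComponentsWithStats(r)
    for i in range(1,n):
        if st[i,4]>150: print(c,st[i],ce[i].round())
for th in (1.2,1.3,1.4,1.5):
    for r,y,nm in((215,45,'barL'),(215,-45,'barR'),(169,124,'lidL'),(169,-124,'lidR')):
        X=O+RB@np.array([82.5-r*np.cos(th),y,124+r*np.sin(th)])/1e3
        print(th,nm,[np.round(proj(arm.camera_info(c),X)) for c in('top','wrist','side')],X.round(3))
E
```

```text
t: 30.62
tool_pos: [0.5722, 0.2623, 0.3992]
eef_rot: [-179.9, -0.3, 7.6]
wrist_force: [-0.4, 0.2, -0.3]
width: 0.0005
gripper_force: 0.0
(array([ 23.3, 160. , 113.8]), array([279.2, 245. ]), np.int32(76))
top [ 248  133  107   91 6399] [304. 180.]
top [ 529  263   43   29 1040] [551. 277.]
wrist [  354   116   286   119 16057] [480. 167.]
1.2 barL [array([278., 159.]), array([478., 228.]), array([291., 149.])] [0.574 0.141 0.324]
1.2 barR [array([322., 154.]), array([592., 228.]), array([297., 131.])] [0.586 0.052 0.324]
1.2 lidL [array([243., 161.]), array([370., 194.]), array([279., 183.])] [0.58  0.222 0.282]
1.2 lidR [array([357., 148.]), array([648., 193.]), array([296., 130.])] [ 0.613 -0.024  0.282]
1.3 barL [array([277., 149.]), array([485., 205.]), array([282., 146.])] [0.595 0.144 0.331]
1.3 barR [array([320., 144.]), array([605., 205.]), array([289., 128.])] [0.607 0.055 0.331]
1.3 lidL [array([241., 154.]), array([372., 177.]), array([272., 181.])] [0.596 0.224 0.287]
1.3 lidR [array([356., 140.]), array([658., 177.]), array([290., 127.])] [ 0.629 -0.022  0.287]
1.4 barL [array([276., 139.]), array([492., 179.]), array([274., 144.])] [0.615 0.146 0.336]
1.4 barR [array([319., 133.]), array([617., 179.]), array([281., 126.])] [0.627 0.057 0.336]
1.4 lidL [array([240., 146.]), array([373., 159.]), array([265., 179.])] [0.613 0.226 0.291]
1.4 lidR [array([355., 132.]), array([668., 159.]), array([284., 126.])] [ 0.646 -0.02   0.291]
1.5 barL [array([274., 128.]), array([498., 150.]), array([265., 143.])] [0.637 0.149 0.338]
1.5 barR [array([318., 123.]), array([627., 150.]), array([272., 124.])] [0.648 0.06  0.338]
1.5 lidL [array([240., 138.]), array([374., 139.]), array([257., 178.])] [0.629 0.228 0.293]
1.5 lidR [array([354., 125.]), array([676., 139.]), array([278., 125.])] [ 0.662 -0.018  0.293]
```

```bash
python3 -m creep '[[[5,30,0,-0.18,65],[10,60,0,-0.36,65],[15,90,0,-0.54,65],[20,120,0,-0.72,65],[26,150,0,-0.9,65],[26,165,0,-1.08,65],[26,165,0,-1.26,65],[26,165,0,-1.44,65],[26,165,0,-1.571,65],[26,165,0,-1.571,65]]]' 20; python3 - <<'E'
from h import *
im,ci=snap('wrist','w6.png'); print(knob())
for th in (1.3,1.4,1.5):
    print(th,[np.round(proj(ci,O+RB@np.array([82.5-215*np.cos(th),y,124+215*np.sin(th)])/1e3)) for y in(45,-45)])
h=cv2.cvtColor(im,cv2.COLOR_RGB2HSV)
for v in (100,130,160,190,220): print(v,' '.join(f'{a[1]//10:02d}{"r" if (a[0]<8 or a[0]>172) and a[1]>130 else "."}' for a in h[v,250:420:5]))
E
```

```text
t: 32.02
tool_pos: [0.6187, 0.1019, 0.3925]
eef_rot: [-179.7, -0.0, 97.5]
wrist_force: [0.2, -0.1, -0.3]
width: 0.061
gripper_force: 0.0
(array([ 23.5, 160. , 113.7]), array([279.1, 245.1]), np.int32(76))
1.3 [array([297., 156.]), array([300., 270.])]
1.4 [array([326., 157.]), array([326., 273.])]
1.5 [array([357., 158.]), array([354., 275.])]
100 16r 16r 16r 16r 16r 16r 16r 16r 16r 16r 16r 16r 16r 16r 16r 15r 15r 17r 16r 14r 13r 13r 01. 01. 01. 01. 01. 01. 01. 01. 01. 01. 01. 01.
130 15r 16r 16r 17r 17r 17r 17r 18r 17r 17r 17r 17r 17r 18r 16r 17r 16r 17r 16r 16r 13r 13r 00. 01. 01. 01. 01. 01. 01. 01. 01. 01. 01. 00.
160 14r 16r 14. 15. 15. 15. 15. 15. 15. 15. 15. 15. 15. 09. 00. 00. 13. 16r 15r 17r 14r 14r 00. 01. 01. 01. 01. 01. 01. 01. 01. 01. 01. 01.
190 14r 15r 16r 17r 17r 18r 18r 18r 18r 18r 18r 18r 18r 07. 00. 00. 16r 15r 15r 17r 14r 13r 01. 01. 01. 01. 01. 01. 01. 01. 01. 01. 01. 01.
220 13r 13r 15r 16r 17r 17r 17r 17r 17r 17r 17r 17r 17r 09. 00. 00. 17r 16r 14r 17r 14r 10. 01. 01. 01. 01. 01. 01. 14. 15. 15. 15. 15. 15.
```

View pics/w6.png

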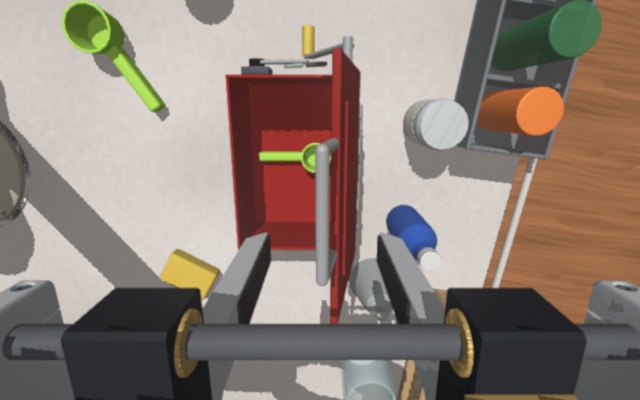

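Looking down, the bar runs along column 322, rows 150 to 280, centred between the fingers. The scoop is in the box at (290,157).

```bash
python3 -m creep '[[[0,0,30,0,65],[0,0,60,0,65],[0,0,78,0,65],[0,0,78,0,65],[0,0,78,0,0],[0,0,78,0,0],[0,0,78,0,0],[0,0,78,0,0],[0,0,78,0,0]]]' 20
```

```text
t: 33.25
tool_pos: [0.6197, 0.102, 0.3173]
eef_rot: [180.0, -0.0, 97.6]
wrist_force: [-0.6, -0.5, 0.8]
width: 0.0145
gripper_force: 1.3
```

```bash
python3 -m creep '[[[0,0,0,0,0],[0,0,0,0,0],[0,-5,1,0,0],[0,-11,2.3,0,0],[0,-18,4.1,0,0],[0,-28,7.3,0,0],[0,-38.2,10.9,0,0],[0,-48.1,15.1,0,0],[0,-57.8,19.7,0,0],[0,-57.8,19.7,0,0]]]'
```

```text
t: 34.5
tool_pos: [0.5602, 0.0943, 0.2964]
eef_rot: [-179.8, -0.0, 97.6]
wrist_force: [-1.4, 1.0, -1.3]
width: 0.0092
gripper_force: 20.0
```

```bash
python3 -m creep '[[[0,-9.5,5.1,0,0],[0,-18.6,10.7,0,0],[0,-27.5,16.7,0,0],[0,-36.1,23.2,0,0],[0,-44.4,30.1,0,0],[0,-52.3,37.4,0,0],[0,-59.8,45.1,0,0],[0,-66.9,53.1,0,0],[0,-66.9,53.1,0,0]]]'
```

```text
t: 35.62
tool_pos: [0.4947, 0.0855, 0.2431]
eef_rot: [-179.8, -0.0, 97.6]
wrist_force: [-0.8, 4.2, -3.3]
width: 0.0093
gripper_force: 20.0
```

```bash
python3 -m creep '[[[0,-6.7,8.4,0,0],[0,-13,17.1,0,0],[0,-18.9,26.1,0,0],[0,-24.3,35.4,0,0],[0,-29.2,45,0,0],[0,-33.6,54.8,0,0],[0,-37.5,64.8,0,0],[0,-41,75,0,0],[0,-43.9,85.3,0,0],[0,-43.9,85.3,0,0]]]'
```

```text
t: 36.88
tool_pos: [0.451, 0.0797, 0.1576]
eef_rot: [-179.8, -0.0, 97.6]
wrist_force: [-2.7, 5.0, -2.0]
width: 0.0093
gripper_force: 20.0
```

```bash
python3 -m creep '[[[0.3,-2.6,10.5,0,0],[0.5,-4.6,21.1,0,0],[0.5,-6,31.7,0,0],[0.5,-6.9,40,0,0],[0.5,-7.2,45,0,0],[0.5,-7.4,49,0,0],[0.5,-7.4,49,0,0]]]'; python3 -m creep '[[[0,0,1.5,0,0],[0,0,3,0,0],[0,0,4.2,0,0],[0,0,4.2,0,0]]]'
```

```text
t: 37.75
tool_pos: [0.4438, 0.0788, 0.1093]
eef_rot: [-179.8, 0.0, 97.6]
wrist_force: [-4.1, 2.6, -2.9]
width: 0.0094
gripper_force: 20.0
t: 38.25
tool_pos: [0.4437, 0.0788, 0.1055]
eef_rot: [-179.8, 0.0, 97.6]
wrist_force: [-5.0, 2.1, -1.0]
width: 0.0089
gripper_force: 20.0
```

```bash
python3 -m creep '[[[0,0,1,0,0],[0,0,2,0,0],[0,0,2,0,0]]]' | grep -E 'pos|wrist'; python3 -m creep '[[[0,0,1,0,0],[0,0,2,0,0],[0,0,2,0,0]]]'| grep -E 'pos|wrist'
```

```text
tool_pos: [0.4437, 0.0787, 0.1035]
wrist_force: [-6.1, 2.7, -0.4]
tool_pos: [0.4436, 0.0787, 0.1015]
wrist_force: [-5.3, 1.8, -0.6]
```

```bash
python3 -m creep '[[[0,0,1,0,0],[0,0,2,0,0],[0,0,3,0,0],[0,0,3,0,0]]]' | grep -E 'pos|wrist'; python3 -m creep '[[[0,0,1,0,0],[0,0,2,0,0],[0,0,2,0,0]]]'| grep -E 'pos|wrist'; python3 - <<'E'
from h import *
print(knob()); ci=arm.camera_info('side'); im,_=snap('side','s7.png')
E
```

```text
tool_pos: [0.4437, 0.0788, 0.1]
wrist_force: [-8.3, 1.8, 10.0]
tool_pos: [0.4437, 0.0788, 0.0997]
wrist_force: [-12.5, 0.9, 23.7]
(array([-38.1, 160. ,  38.8]), array([304. , 267.2]), np.int32(62))
```

```bash
python3 -m creep '[[[0,0,-3,0,0],[0,0,-3,0,30],[0,0,-3,0,35],[0,0,-3,0,35],[0,0,-25,0,35],[0,0,-60,0,35],[0,0,-110,0,35],[0,0,-150,0,35],[0,-60,-150,0,35],[0,-60,-150,0,35]]]'; python3 - <<'E'
from h import *
print(knob())
im,ci=snap('wrist','w7.png')
h=cv2.cvtColor(cv2.cvtColor(snap('top','t7.png')[0],cv2.COLOR_RGB2BGR),cv2.COLOR_BGR2HSV)
h0=cv2.cvtColor(cv2.imread('pics/side0.png'),cv2.COLOR_BGR2HSV); h1=cv2.cvtColor(cv2.imread('pics/s7.png'),cv2.COLOR_BGR2HSV)
r=lambda h:((h[:,:,0]<8)|(h[:,:,0]>172))&(h[:,:,1]>150)&(h[:,:,2]>40)
im,_=snap('side','s8.png'); h2=cv2.cvtColor(im,cv2.COLOR_RGB2HSV)
sl=np.s_[160:275,250:345]; a=r(h0)[sl];b=r(h2)[sl]; print('red side before/after/xor',a.sum(),b.sum(),(a^b).sum())
h0=cv2.cvtColor(cv2.imread('pics/top0.png'),cv2.COLOR_BGR2HSV); h1=cv2.cvtColor(cv2.imread('pics/t7.png'),cv2.COLOR_BGR2HSV)
sl=np.s_[130:200,240:365]; a=r(h0)[sl];b=r(h1)[sl]; print('top',a.sum(),b.sum(),(a^b).sum())
# lime & bystanders moved?
g=lambda p:cv2.connectedComponentsWithStats(cv2.inRange(cv2.cvtColor(cv2.imread(p),cv2.COLOR_BGR2HSV),(20,120,60),(50,255,255)))
for p in('pics/side0.png','pics/s8.png'):
    n,l,st,ce=g(p); print(p,[(ce[i].round(1).tolist(),int(st[i,4])) for i in range(1,n) if st[i,4]>60 and ce[i][1]<300])
s=arm.read_state(); print(s['wrist_force'])
E
```

```text
t: 41.22
tool_pos: [0.3826, 0.0708, 0.2473]
eef_rot: [-180.0, 0.0, 97.6]
wrist_force: [-0.2, -0.1, 0.0]
width: 0.0332
gripper_force: 0.0
(array([-38.1, 160. ,  38.8]), array([304. , 267.2]), np.int32(62))
red side before/after/xor 4872 4873 25
top 5055 5055 16
pics/side0.png [([343.8, 164.2], 233), ([399.2, 173.1], 149), ([369.9, 191.0], 438), ([396.5, 282.1], 862), ([304.0, 267.4], 66)]
pics/s8.png [([415.3, 167.3], 512), ([370.0, 191.2], 432), ([397.8, 282.1], 914), ([304.0, 267.4], 66)]
[0.17650249 0.38363283 0.59073262]
```

```bash
python3 -c "
from plant import arm
print(arm.hand_in())"
```

```text
the job is handed in; nothing more can be done
None
```

The lime scoop is in the red box, the stay locked and was then broken at its yellow knob, and the lid is fully shut (it matches the starting pictures); nothing I checked on the cart had moved, and I handed the job in at about 41 s.

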